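Load the cuvette stage and hold it at its index

TASK

Set both white cuvette carriers upright into the two nests of the sample stage, each with its orange tab down in the slot of its nest, either carrier in either nest. Then take the black pull tab and draw the spring-return carriage out until its white pointer stands over the red index clip, and finish holding it there: do not let go, or it springs back. Leave the other things on the bench where they are.

Things in the scene. Friction and masses are not known exactly. Their poses are not given: they have to be found in the camera images.
- carrier_blue: Loose cuvette carrier with a blue cap: white upright block 30 x 30 mm and 44 mm high, on top a clear cuvette with a 14 mm square cap (54 mm overall), about 80 g. Origin: centre of the block's underside; z up. An orange tab (10 mm wide, 8 mm high, at the foot) stands 8 mm out of its +x face; its two y faces are flat and free to grip. It starts upright at any yaw.
- carrier_green: The same carrier with a green cap.
- carrier_blue_tab (a point): Outer end of the blue-capped carrier's orange tab, 23 mm along the carrier's +x from its origin and 4 mm up. Axes as the carrier's.
- carrier_green_tab (a point): Outer end of the green-capped carrier's orange tab, likewise.
- nest_front (a point): Centre of the floor of the nest nearer the pull tab, on the grey carriage, 22 mm above the bench. Pocket 34 x 34 mm; walls rise 12 mm above this floor, the upper 4 mm flared as a lead-in. A 14 mm slot for the tab (orange floor) opens in its +x wall: a seated carrier has this point's axes and its origin here (play 2 mm). +x points away from the pull tab. Fingertips: keep over 14 mm above the foot.
- nest_rear (a point): The same for the other nest, 50 mm farther along +x.
- pull_tab (a point): Black upright pull tab on the front end of the carriage, 16 mm along the slide (x) by 24 mm across (y). This point: centre of its foot, on the carriage's top, 22 mm above the bench; its top is 44 mm above this point, and it has a flange 22 x 32 mm and 6 mm high at its foot. Pulling goes along its -x; its nearest neighbour, the front nest's wall, is 62 mm from its middle in +x.
- carriage: The grey sliding carriage, 176 x 52 mm, with nests, pull tab and pointer on it. Origin: underside, 16 mm above the bench, below the middle of the front nest. It starts home against its rear stop and can be pulled up to 95 mm along its -x. A spring draws it home: about 3 N at home, rising by 0.6 N per cm.
- pointer (a point): Tip of the white pointer on the carriage's edge on the -y side, top face, 20 mm above the bench. The pointer is 3 mm wide; axes as the carriage's.
- index_clip: Red index clip, 8 mm wide along the slide, black centre line, fixed on the -y edge of the stage's blue bed (260 x 78 mm). Origin: middle of the clip, 12 mm above the bench; axes as the carriage's. It stands 40 to 75 mm in the pull direction (-x) from where the pointer starts. The pointer passes above it and is right when level with it along x, within the clip's width.
- buffer_bottle: Bystander: yellow bottle with a white cap, 38 mm in diameter, 78 mm high, loose. Origin: centre of its underside.
- amber_vial: Bystander: amber vial with a black cap, 28 mm in diameter, 50 mm high, loose. Origin: centre of its underside.
- bench_timer: Bystander: white bench timer, 66 x 62 x 19 mm, loose. Origin: centre of its underside.
Things that resemble listed ones, but are neither listed nor needed, are in the scene too. What is shaped like the carrier_blue but purple or turquoise is not meant.

How it is judged (in metres and radians):
On the way, in this order (a step that is already met when the one before it is completed fails the run):
1. both carriers sit released in the nests, tabs in the slots, with the carriage near home (pointer more than 30 mm short of the clip) ((((horizontal distance between carrier_blue and nest_front below 0.005 m and z of carrier_blue in the frame of nest_front between -0.004 and 0.004 m and angle between carrier_blue's own z axis and vertical below 0.1 rad and x of carrier_blue_tab in the frame of nest_front above 0.015 m and contact force between the fingers and carrier_blue below 0.5 N) and (horizontal distance between carrier_green and nest_rear below 0.005 m and z of carrier_green in the frame of nest_rear between -0.004 and 0.004 m and angle between carrier_green's own z axis and vertical below 0.1 rad and x of carrier_green_tab in the frame of nest_rear above 0.015 m and contact force between the fingers and carrier_green below 0.5 N)) or ((horizontal distance between carrier_green and nest_front below 0.005 m and z of carrier_green in the frame of nest_front between -0.004 and 0.004 m and angle between carrier_green's own z axis and vertical below 0.1 rad and x of carrier_green_tab in the frame of nest_front above 0.015 m and contact force between the fingers and carrier_green below 0.5 N) and (horizontal distance between carrier_blue and nest_rear below 0.005 m and z of carrier_blue in the frame of nest_rear between -0.004 and 0.004 m and angle between carrier_blue's own z axis and vertical below 0.1 rad and x of carrier_blue_tab in the frame of nest_rear above 0.015 m and contact force between the fingers and carrier_blue below 0.5 N))) and x of pointer in the frame of index_clip above 0.03 m), for 0.2 s.
2. the fingers on the pull tab hold the carriage with its pointer over the red clip (x of pointer in the frame of index_clip between -0.004 and 0.004 m and contact force between the fingers and carriage above 1 N and horizontal distance between the grasp point and pull_tab below 0.03 m), for 0.3 s.
At the end, for the whole second after the job is handed in: Pointer within 4 mm of the clip along the slide; fingers within 30 mm of the pull tab, pressing on the carriage with over 1 N; one carrier in each nest, not touched by the fingers: within 5 mm of centre, foot within 4 mm of the floor, upright within 0.1 rad, tab in its slot (all of step 2 and (((horizontal distance between carrier_blue and nest_front below 0.005 m and z of carrier_blue in the frame of nest_front between -0.004 and 0.004 m and angle between carrier_blue's own z axis and vertical below 0.1 rad and x of carrier_blue_tab in the frame of nest_front above 0.015 m and contact force between the fingers and carrier_blue below 0.5 N) and (horizontal distance between carrier_green and nest_rear below 0.005 m and z of carrier_green in the frame of nest_rear between -0.004 and 0.004 m and angle between carrier_green's own z axis and vertical below 0.1 rad and x of carrier_green_tab in the frame of nest_rear above 0.015 m and contact force between the fingers and carrier_green below 0.5 N)) or ((horizontal distance between carrier_green and nest_front below 0.005 m and z of carrier_green in the frame of nest_front between -0.004 and 0.004 m and angle between carrier_green's own z axis and vertical below 0.1 rad and x of carrier_green_tab in the frame of nest_front above 0.015 m and contact force between the fingers and carrier_green below 0.5 N) and (horizontal distance between carrier_blue and nest_rear below 0.005 m and z of carrier_blue in the frame of nest_rear between -0.004 and 0.004 m and angle between carrier_blue's own z axis and vertical below 0.1 rad and x of carrier_blue_tab in the frame of nest_rear above 0.015 m and contact force between the fingers and carrier_blue below 0.5 N)))); the arm keeps its last pose, push and grip.
It fails at once if a bystander (yellow bottle, amber vial or timer) is shifted by more than 30 mm (distance of any of buffer_bottle, amber_vial, bench_timer from where it was at the start of the episode above 0.03 m).
It also fails if it takes over 64 s, if anything falls off the work surface, if the arm or the gripper's body presses on something with over 40 N, if the wrist force passes 120 N, or if a joint passes its speed limit or range.

ROBOT

A 6-joint arm with a two-finger parallel gripper is mounted at the origin on a cart in front of the work surface, level with it; the furniture and walls round the work are solid. World frame = base frame: x ahead of the robot, y to its left, z up, the work surface at z = 0. Lengths are in mm, angles in rad, forces in N, time in s.
With the tool pointing down it reaches from about 375 to 900 mm from the base axis. Payload 3.1 kg.
Tool frame: the origin (TCP) lies midway between the tips of the shut fingers; the grasp point (between the pads) lies 19 mm behind it (grasp_offset is the distance from the TCP to the grasp point, in mm); z points along the fingers, y is the line along which they close (so a half turn about z gives the same grasp; the last joint's range is limited). The gripper opens to 85 mm and grips with 20 to 120 N. Pads are 22 mm wide; open, the fingers measure 114 mm over their backs; the gripper's body (76 mm by 85 mm) begins 54 mm behind the grasp point. The pads swing forward as they close: fully open they stand 13 mm farther back than shut.
Start: joints at [0.95, 0.527, 1.433, -0, 1.181, -0.178], TCP at [267.752, 564.717, 197.61] pointing down, gripper open.
Joint ranges: [-3.08, 3.08], [-0.75, 2.2], [0.22, 2.44], [-1.43, 4.57], [0, 2.65], [-2.85, 2.85]. Speed limits (rad/s): [2.79, 2.79, 3.14, 3.14, 3.14, 3.14].

INTERFACE

Orientations are given as a 3x3 rotation matrix whose columns are the frame's x, y, z axes.
In Python, from rig import get_state, capture, calibration, job_done, grasp_offset gives the robot as it stands.
- The arm moves only by the tool jog_arm, never from a script. Its argument "rows" is a list of rows, each a list of 3 entries, a list of its own where there are three numbers: the closure, from 0 (fully open) to 1 (shut), then the shift along the tool's x, y, z scaled (see below), then the turn about the tool's z scaled (see below). A call has 1 to 12 rows; each row shifts and turns the commanded pose from where the row before left it, along the tool's axes as they then stand; what a row does not reach is not made up. The controller multiplies each number of a shift by 25 cm and each number of a turn by 360 degrees. A row lasts 1/8 s, in which the tool goes at most 62.5 mm and 10.7 degrees, less where a joint would pass 70% of its speed; a pose out of reach is approached as far as the arm can. A call with a number of a shift or a turn outside -1 to 1 is refused whole. A call with a gripper value outside its range is refused whole. The fingers move at their own pace and stop on an object; "force" is the grip in N (left out, the last holds). Time passes only in rows, so rows that do not move let the fingers close. It gives the time, the measured TCP pose, the force, the opening and the grip force at its end, in the units of the state.
- get_state(): the state, without advancing time (a new reading comes with each control period).
- capture(name): name is "scene" or "top" or "wrist"; returns the picture (480x640x3 uint8, red, green, blue); there is no depth.
- calibration(name): a dict with "K" (3x3 intrinsics, pixels), "cam_to_world" (4x4, takes a point from camera to world coordinates). Camera axes: x right, y up, looking along -z (the intrinsics and any distortion apply to the point x, -y, -z); pixel columns grow to the right and rows downward; lengths in mm; the calibration is good to about 2 mm. A picture is of the moment at which its call begins: read the wrist's pose just before it. calibration takes no time and is no camera call; for the wrist camera it gives the pose at the moment of the call.
- job_done(): hands the job in; it is judged then, once.
The state is a dict: "time_s": time; "q": joint angles; "dq": joint speeds; "tau": joint torques, N m; "tcp_pos": TCP position; "tcp_rot": TCP orientation; "ft_force": force on the tool from outside, world axes, zero at the start; "ft_torque": the same for the moment, N m; "gripper_width": opening from 0.0 (shut) to 1.0 (fully open); "grip_force": force on a finger pad.
Only numpy, scipy, OpenCV 4.12 (cv2) and the standard library are available. Lean on these libraries where they do the work, as an engineer would, in place of code of your own. Each camera call takes 0.05 s, during which the arm holds its last target. There are 200 camera calls.

## Working session

There is one attempt and no reset: what is moved stays moved. The work goes in short steps, Python scripts to look and compute and a tool call to move; the robot and the scene stay as the last step left them, time stands still between calls to the robot, and variables do not carry over. Pictures are saved under pics/ and viewed, at most 10 in all, crops included, and the job is handed in when it is done.

Besides the shell and the picture viewer there is one more tool, called after "Emit:" in YAML: its name, and indented under it one key for each argument. jog_arm: Moves the arm, as the interface text tells. Shifts and turns lie within -1 to 1; 1 stands for 25 cm of shift or 360 degrees of turn. Its arguments: {"type":"object","properties":{"rows":{"type":"array","items":{"type":"array"}},"force":{"type":"number"}},"required":["rows"]}

```bash
ls; mkdir -p pics; python3 - <<'E'
from rig import *
import cv2
for n in("scene","top"):
    cv2.imwrite(f"pics/{n}0.png",capture(n)[:,:,::-1]); c=calibration(n); print(n,c)
s=get_state();print(s,grasp_offset if not callable(grasp_offset) else grasp_offset())
E
```

```text
pics
scene {'K': array([[594.77728712,   0.        , 317.38180873],
       [  0.        , 594.77728712, 239.50503553],
       [  0.        ,   0.        ,   1.        ]]), 'cam_to_world': array([[ 6.79899220e-01,  4.91381880e-01, -5.44316910e-01,
        -1.94725534e+02],
       [-7.33234690e-01,  4.45230822e-01, -5.13942025e-01,
        -8.38268622e+02],
       [-1.01951338e-02,  7.48540823e-01,  6.63010329e-01,
         9.39711690e+02],
       [ 0.00000000e+00,  0.00000000e+00,  0.00000000e+00,
         1.00000000e+00]])}
top {'K': array([[454.57314938,   0.        , 323.74701736],
       [  0.        , 454.57314938, 247.6093481 ],
       [  0.        ,   0.        ,   1.        ]]), 'cam_to_world': array([[-2.26106474e-02,  9.87782852e-01, -1.54187534e-01,
         3.74230668e+02],
       [-9.99732996e-01, -2.16049575e-02,  8.19523962e-03,
        -1.17294818e+02],
       [ 4.76390204e-03,  1.54331665e-01,  9.88007612e-01,
         1.26710611e+03],
       [ 0.00000000e+00,  0.00000000e+00,  0.00000000e+00,
         1.00000000e+00]])}
{'time_s': 0.1, 'q': array([ 9.49476644e-01,  5.28353955e-01,  1.43378371e+00, -8.33137455e-06,
        1.18142389e+00, -1.78549576e-01]), 'dq': array([ 3.35406329e-04, -2.66429778e-03, -3.49593013e-03,  1.19198232e-03,
        7.58773943e-05, -1.11242361e-03]), 'tau': array([-2.10731018e-04, -4.43305635e+01, -1.78584641e+01, -2.80493432e-04,
        3.87579203e-03,  5.19702127e-06]), 'tcp_pos': array([267.3555658 , 564.13378968, 196.74034345]), 'tcp_rot': array([[-9.03569459e-01,  4.28440117e-01, -1.13984812e-03],
       [ 4.28441496e-01,  9.03568098e-01, -1.60542305e-03],
       [ 3.42102752e-04, -1.93896947e-03, -9.99998062e-01]]), 'ft_force': array([-0.1579784 , -0.34383752,  0.50083293]), 'ft_torque': array([ 0.04786832, -0.00582081, -0.00024541]), 'grip_force': 0.0, 'gripper_width': 0.9988530669173805} 18.700000000000003
```

View pics/scene0.png

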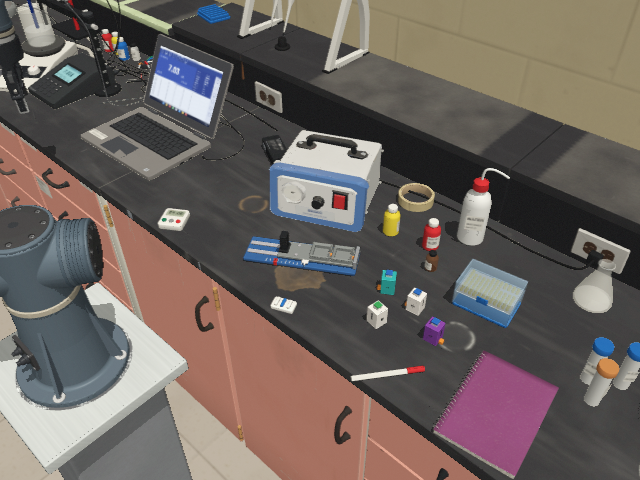

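View pics/top0.png

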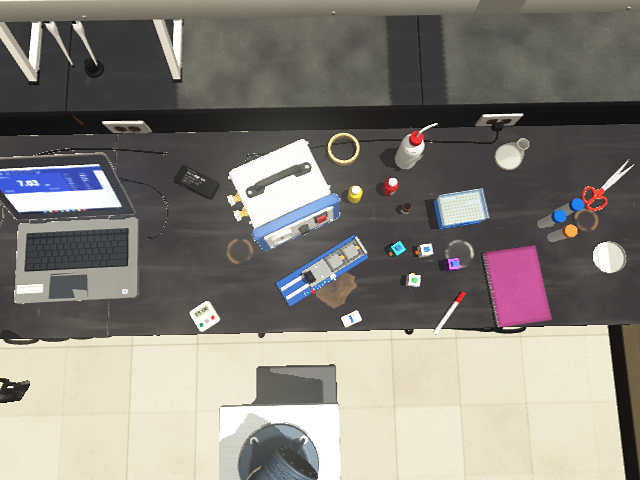

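The scene view shows the stage around (303,255), the white carriers at (377,315) green and (416,300) blue, and decoys in turquoise (388,282) and purple (433,330). In the top view the stage is at (322,270), blue at (425,250), green at (413,280).

```bash
python3 - <<'E'
import cv2
a=cv2.imread("pics/top0.png")[225:315,270:440]; cv2.imwrite("pics/tc.png",cv2.resize(a,(798,423),interpolation=cv2.INTER_CUBIC))
a=cv2.imread("pics/scene0.png")[220:340,240:440]; cv2.imwrite("pics/sc.png",cv2.resize(a,(800,480),interpolation=cv2.INTER_CUBIC))
E
```

```text
(no output)
```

View pics/tc.png

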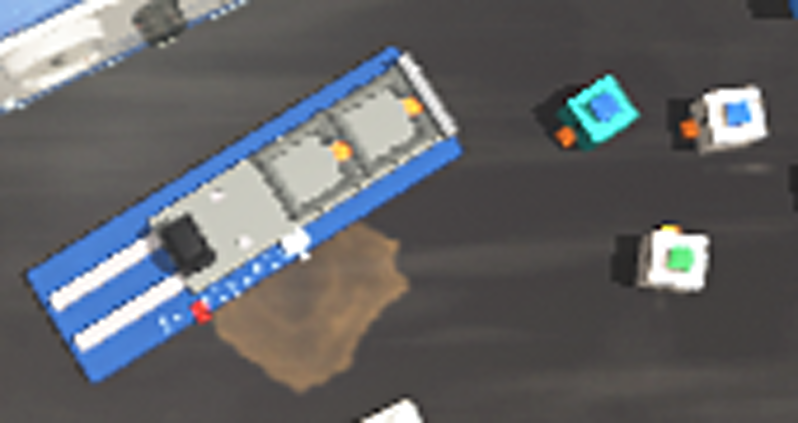

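View pics/sc.png

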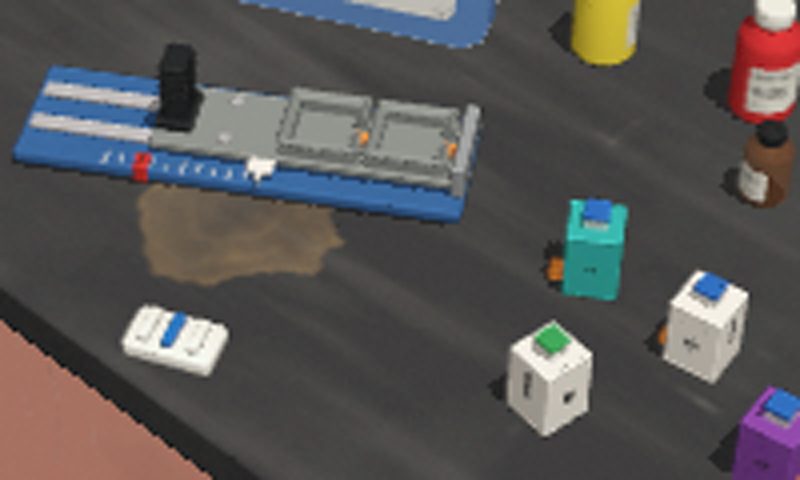

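```bash
cat > h.py <<'E'
import numpy as np
from rig import *
def ray(cal,u,v):
    K=cal["K"];T=np.array(cal["cam_to_world"])
    d=T[:3,:3]@np.array([(u-K[0,2])/K[0,0],-(v-K[1,2])/K[1,1],-1]); return T[:3,3],d
def w(cal,u,v,z):
    o,d=ray(cal,u,v); return (o+d*(z-o[2])/d[2])[:2]
def px(cal,P):
    T=np.array(cal["cam_to_world"]);p=T[:3,:3].T@(np.asarray(P,float)-T[:3,3]);K=cal["K"]
    return K[0,0]*p[0]/-p[2]+K[0,2],K[1,1]*p[1]/p[2]+K[1,2]
E
python3 - <<'E'
from h import *
t=calibration("top");s=calibration("scene")
T=lambda u,v,z:w(t,270+(u+.5)/4.694-.5,225+(v+.5)/4.7-.5,z).round(1)
S=lambda u,v,z:w(s,240+(u+.5)/4-.5,220+(v+.5)/4-.5,z).round(1)
for n,a,z in[("bedL",(27,272),12),("bedB",(95,382),12),("bedR",(462,150),12),("bedT",(395,47),12),("slotF",(342,151),22),("slotR",(412,105),22),("clip",(203,311),14),("ptr",(297,243),20),("ptabtop",(187,238),66),("bluecap",(738,113),54),("bluetab",(689,129),6),("greencap",(681,258),54),("greentab",(671,230),6)]: print(n,T(*a,z))
print()
for n,a,z in[("slotF",(363,138),22),("slotR",(452,150),22),("clip",(142,167),14),("ptr",(260,168),20),("ptabtop",(178,48),66),("bluecap",(710,287),54),("greencap",(551,339),54),("bluetab",(663,340),4)]: print(n,S(*a,z))
E
```

```text
bedL [475.6   8. ]
bedB [410.6 -31.2]
bedR [ 542.3 -250.5]
bedT [ 605.2 -212.8]
slotF [ 541.9 -178.8]
slotR [ 568.4 -220.9]
clip [450.4 -95. ]
ptr [ 488.4 -150.9]
ptabtop [488.4 -87.7]
bluecap [ 554.6 -405.9]
bluetab [ 552.7 -387.4]
greencap [ 471.9 -368.5]
greentab [ 492.5 -373.4]

slotF [ 541.8 -182.6]
slotR [ 568.1 -226.3]
clip [ 446.7 -100.6]
ptr [ 486.4 -155. ]
ptabtop [491.9 -87.3]
bluecap [ 552. -411.]
greencap [ 469.6 -373.3]
bluetab [ 546.2 -391.1]
```

Top crop: stage yaw ≈ -60°, carriers ~ blue (554,-408), tab toward +y; green (471,-371), tab toward +x. Moving over them for the wrist view.

Emit:
jog_arm:
  rows:
    - [0,[-0.158,-0.189,0],0]
    - [0,[-0.158,-0.189,0],0]
    - [0,[-0.158,-0.189,0],0]
    - [0,[-0.158,-0.189,0],0]
    - [0,[-0.158,-0.189,0],0]
    - [0,[-0.158,-0.189,0],0]
    - [0,[-0.158,-0.189,0],0]
    - [0,[-0.158,-0.189,0],0]
    - [0,[-0.158,-0.189,0],0]
    - [0,[-0.158,-0.189,0],0]
    - [0,[-0.158,-0.189,0],0]
    - [0,[-0.158,-0.189,0],0]
  force: 40

```text
time_s: 1.6
tcp_pos: [453.1, -152.7, 197.5]
tcp_rot: [[-0.903, 0.429, -0.0], [0.429, 0.903, 0.0], [0.0, 0.0, -1.0]]
ft_force: [2.0, -0.2, -0.5]
gripper_width: 0.999
grip_force: 0.0
```

Emit:
jog_arm:
  rows:
    - [0,[-0.158,-0.189,0],0]
    - [0,[-0.158,-0.189,0],0]
    - [0,[-0.158,-0.189,0],0]
    - [0,[-0.158,-0.189,0],0]
    - [0,[0,0,0],0.0264]
    - [0,[0,0,0],0.0264]
    - [0,[0,0,0],0.0264]
    - [0,[0,0,0],0.0264]
    - [0,[0,0,0],0.0264]
    - [0,[0,0,0],0.0264]
    - [0,[0,0,0],0]

```text
time_s: 2.98
tcp_pos: [514.6, -388.9, 197.0]
tcp_rot: [[-0.134, 0.991, -0.001], [0.991, 0.134, 0.001], [0.001, -0.001, -1.0]]
ft_force: [-0.2, 0.0, 1.6]
gripper_width: 1.003
grip_force: 0.0
```

```bash
python3 - <<'E'
from h import *
import cv2
s=get_state();c=calibration("wrist");cv2.imwrite("pics/w1.png",capture("wrist")[:,:,::-1]);np.savez("w1.npz",**c)
print(s["time_s"],s["tcp_pos"],s["tcp_rot"].round(4),s["q"].round(2));print(c)
for P in [(554,-408,44),(471,-371,44)]: print(px(c,P))
E
```

```text
2.975 [ 514.58253547 -388.90137931  197.049585  ] [[-1.342e-01  9.910e-01 -8.000e-04]
 [ 9.910e-01  1.342e-01  9.000e-04]
 [ 1.000e-03 -7.000e-04 -1.000e+00]] [-0.82  0.56  1.38 -0.    1.21 -0.95]
{'K': array([[368.09488015,   0.        , 319.53324591],
       [  0.        , 368.09488015, 236.75182065],
       [  0.        ,   0.        ,   1.        ]]), 'cam_to_world': array([[ 9.91011274e-01, -1.28032888e-01, -3.87844668e-02,
         5.05221250e+02],
       [ 1.33777849e-01,  9.47628147e-01,  2.90007556e-01,
        -3.15974048e+02],
       [-3.77252595e-04, -2.92589260e-01,  9.56238141e-01,
         3.73421015e+02],
       [ 0.00000000e+00,  0.00000000e+00,  0.00000000e+00,
         1.00000000e+00]])}
(np.float64(358.2658138663823), np.float64(233.60918085782328))
(np.float64(273.5814967331584), np.float64(182.4565965244297))
```

View pics/w1.png

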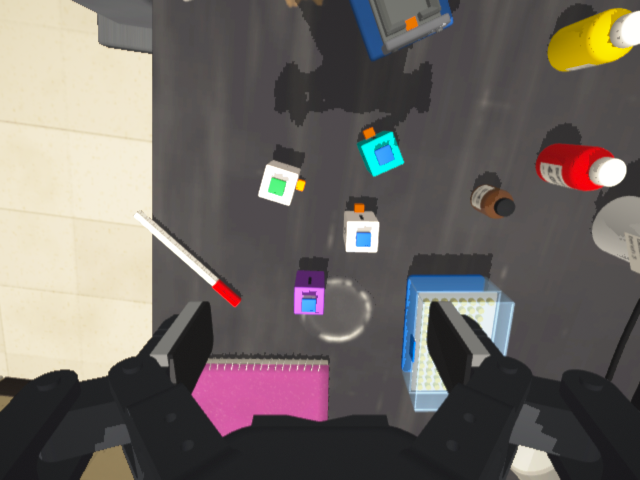

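Wrist view: blue carrier at (361,232) with tab at (359,208), green at (278,184) with tab at (300,185); purple and turquoise decoys nearby. Fitting poses by silhouette.

```bash
cat > fit.py <<'E'
from h import *
import cv2
from scipy.optimize import minimize
def fit(img,cal,p0,z0=0,S=6):
    # img BGR; fit carrier pose (x,y,yaw) by white+cap silhouette and orange tab
    u0,v0=np.array(px(cal,(p0[0],p0[1],z0+27)),int)-40
    a=cv2.resize(img[v0:v0+80,u0:u0+80],None,fx=S,fy=S,interpolation=cv2.INTER_CUBIC)
    h=cv2.cvtColor(a,cv2.COLOR_BGR2HSV);H,s,V=h[...,0].astype(int),h[...,1],h[...,2]
    orange=(H<20)&(s>140)&(V>110); body=((V>110)&~orange)
    n,l,st,ce=cv2.connectedComponentsWithStats(body.astype(np.uint8))
    body=l==l[40*S-S*2:40*S+S*2,40*S-S*2:40*S+S*2].max()
    def poly(P): 
        q=np.array([px(cal,p) for p in P]); q=(q-[u0,v0]+.5)*S-.5
        m=np.zeros(a.shape[:2],np.uint8); cv2.fillConvexPoly(m,cv2.convexHull(np.round(q*16).astype(np.int32)),1,shift=4); return m>0
    def cost(p,full=False):
        c,sn=np.cos(p[2]),np.sin(p[2]);R=np.array([[c,-sn],[sn,c]])
        def box(x0,x1,y,za,zb): return [(*(R@[x,yy]+p[:2]),z0+z) for x in(x0,x1) for yy in(-y,y) for z in(za,zb)]
        B=poly(box(-15,15,15,0,44)+box(-7,7,7,44,54)); T=poly(box(15,23,5,0,8))&~B
        if full: return B,T
        return (B^body).sum()+2*(T^(orange)).sum()
    best=None
    for d in (-.2,-.1,0,.1,.2):
        r=minimize(cost,[p0[0],p0[1],p0[2]+d],method="Nelder-Mead",options=dict(initial_simplex=np.array(p0)+[0,0,d]+np.array([[0,0,0],[6,0,0],[0,6,0],[0,0,.2]])))
        if best is None or r.fun<best.fun: best=r
    return best.x,best.fun/S/S,body.sum()/S/S
E
python3 - <<'E'
from fit import *
c=dict(np.load("w1.npz"));im=cv2.imread("pics/w1.png")
print(fit(im,c,(554,-408,1.65)));print(fit(im,c,(471,-371,-.25)))
t=calibration("top");it=cv2.imread("pics/top0.png")
print(fit(it,t,(554,-408,1.65)));print(fit(it,t,(471,-371,-.25)))
E
```

```text
(array([ 558.31960493, -411.23048882,    1.69220106]), np.float64(96.44444444444444), np.float64(1422.4444444444443))
(array([ 4.74819725e+02, -3.73293425e+02, -1.56776999e-01]), np.float64(270.0), np.float64(1465.361111111111))
(array([ 556.05268998, -408.11643019,    1.70504809]), np.float64(47.0), np.float64(174.63888888888889))
(array([ 4.73048546e+02, -3.70664208e+02, -1.75302655e-01]), np.float64(70.58333333333333), np.float64(171.0))
```

Emit:
jog_arm:
  rows:
    - [0,[-0.036,0.053,0.15],0.0015]
    - [0,[-0.036,0.053,0.15],0]
    - [0,[-0.035,0.053,0.15],0]
    - [0,[0,0,0],0]
    - [0,[0,0,0.09],0]
    - [0,[0,0,0.09],0]
    - [0,[0,0,0.08],0]
    - [0,[0,0,0],0]
    - [1,[0,0,0],0]
    - [1,[0,0,0],0]
    - [1,[0,0,0],0]
    - [1,[0,0,0],0]
  force: 40

```text
time_s: 4.53
tcp_pos: [557.8, -410.9, 20.6]
tcp_rot: [[-0.123, 0.992, 0.0], [0.992, 0.123, -0.001], [-0.001, 0.0, -1.0]]
ft_force: [-1.4, 0.4, 5.4]
gripper_width: 0.144
grip_force: 4.6
```

Emit:
jog_arm:
  rows:
    - [1,[0,0,0],0]
    - [1,[0,0,0],0]

```text
time_s: 4.78
tcp_pos: [557.9, -410.9, 20.5]
tcp_rot: [[-0.123, 0.992, 0.0], [0.992, 0.123, -0.0], [-0.001, 0.0, -1.0]]
ft_force: [-0.0, -0.3, 2.5]
gripper_width: 0.003
grip_force: 1.1
```

```bash
python3 - <<'E'
from h import *
import cv2
c=calibration("wrist");im=capture("wrist")[:,:,::-1];cv2.imwrite("pics/w2.png",im);np.savez("w2.npz",**c)
t=capture("top")[:,:,::-1][205:305,350:480];s=capture("scene")[:,:,::-1][230:380,330:480]
a=np.hstack([im[140:480,140:500],cv2.resize(t,(442,340),interpolation=cv2.INTER_CUBIC)][:1]+[cv2.resize(s,(340,340),interpolation=cv2.INTER_CUBIC)])
cv2.imwrite("pics/c2.png",a);print(get_state()["gripper_width"])
E
```

```text
-0.0030538366615813313
```

View pics/c2.png

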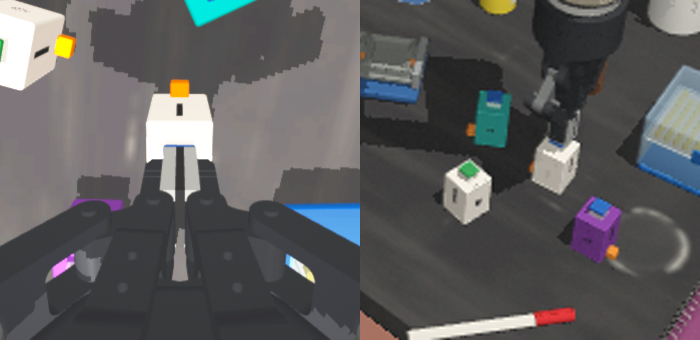

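The fingers shut empty: the wrist view shows the blue carrier in front of (camera side of) the closed fingers. Re-measuring.

```bash
python3 - <<'E'
from fit import *
t=calibration("top");it=capture("top")[:,:,::-1].copy();s=calibration("scene");sc=capture("scene")[:,:,::-1].copy()
cv2.imwrite("pics/t3.png",it);cv2.imwrite("pics/s3.png",sc)
c=dict(np.load("w2.npz"))
print("proj TCP",px(c,(557.9,-410.9,20.5)))
# block near top edge & tab in w2 (crop offset 140,140)
for n,(u,v),z in[("farL",(147,94),44),("farR",(211,94),44),("footL",(148,118),0),("tab",(180,82),8),("tabz4",(180,82),4),("frontlow z44 L",(147,125),44)]: print(n,w(c,u+140,v+140,z).round(1))
for q,im,cal in(("s",sc,s),):
  print(q,fit(im,cal,(554,-405,1.69)),fit(im,cal,(473,-371,-.17)))
s0=cv2.imread("pics/scene0.png");print("before",fit(s0,s,(556,-408,1.69)),fit(s0,s,(473,-371,-.17)))
E
```

```text
proj TCP (np.float64(318.7833779111532), np.float64(272.9630751296132))
farL [ 540.9 -384.7]
farR [ 568.4 -381.4]
footL [ 540.4 -412.4]
tab [ 555.6 -387.1]
tabz4 [ 555.7 -388.2]
frontlow z44 L [ 542.2 -399.1]
s (array([ 554.95044009, -409.96553393,    1.69909265]), np.float64(112.0), np.float64(415.0555555555556)) (array([ 4.72230897e+02, -3.72447731e+02, -1.81959200e-01]), np.float64(72.22222222222221), np.float64(441.5555555555556))
before (array([ 554.74389962, -409.86892641,    1.70072734]), np.float64(54.888888888888886), np.float64(428.8611111111111)) (array([ 4.72194629e+02, -3.72471260e+02, -1.64330317e-01]), np.float64(70.30555555555556), np.float64(441.97222222222223))
```

```bash
python3 - <<'E'
from h import *
import cv2
c=dict(np.load("w2.npz"))
o,d=ray(c,319,287);k=(-400+0-o[1])/d[1];print("tip at y=-400",o+d*k, "cam",o);k=(-411-o[1])/d[1];print("y=-411",o+d*k)
s=calibration("scene");print("TCP in scene",px(s,(557.9,-410.9,20.5)),"cap",px(s,(555,-410,54)))
a=cv2.imread("pics/s3.png")[255:330,380:460];b=cv2.imread("pics/w2.png")[220:340,260:380]
cv2.imwrite("pics/c3.png",np.hstack([cv2.resize(a,(400,375),interpolation=cv2.INTER_CUBIC),cv2.resize(b,(375,375),interpolation=cv2.INTER_CUBIC)]))
E
```

```text
tip at y=-400 [ 556.70025905 -400.           61.23329011] cam [ 549.12542889 -337.66087801  196.70459872]
y=-411 [ 558.03686966 -411.           37.3288085 ]
TCP in scene (np.float64(417.11638667158553), np.float64(300.94539083234304)) cap (np.float64(417.57558618326516), np.float64(290.3546764094301))
```

View pics/c3.png

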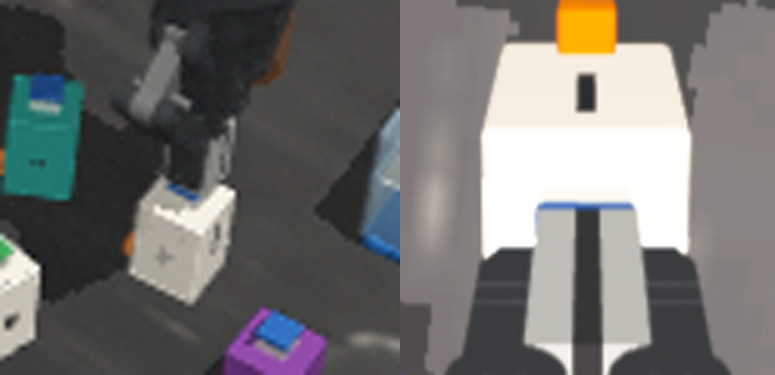

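Both views put the shut fingertips at about cap height (z≈55) although the TCP reads 20 — the tips evidently sit ~35 mm higher than reported. I'll open, go lower in steps watching force, and close.

Emit:
jog_arm:
  rows:
    - [0,[0,0,0],0]
    - [0,[0,0,0],0]
    - [0,[0,0,0],0]
    - [0,[0,0,0],0]
    - [0,[0,0,0],0]
    - [0,[0,0,0],0]

```text
time_s: 5.78
tcp_pos: [557.6, -410.6, 19.9]
tcp_rot: [[-0.123, 0.992, -0.0], [0.992, 0.123, 0.0], [0.0, -0.0, -1.0]]
ft_force: [-0.5, -0.4, -0.4]
gripper_width: 1.001
grip_force: 0.0
```

Emit:
jog_arm:
  rows:
    - [0,[0,0,0.03],0]
    - [0,[0,0,0.03],0]
    - [0,[0,0,0],0]

```text
time_s: 6.15
tcp_pos: [556.9, -410.0, 3.8]
tcp_rot: [[-0.123, 0.992, -0.002], [0.992, 0.123, 0.002], [0.002, -0.001, -1.0]]
ft_force: [0.1, 0.2, -0.1]
gripper_width: 0.999
grip_force: 0.0
```

Emit:
jog_arm:
  rows:
    - [0,[0,0,0.02],0]
    - [0,[0,0,0.02],0]
    - [0,[0,0,0],0]

```text
time_s: 6.52
tcp_pos: [557.4, -410.4, -5.5]
tcp_rot: [[-0.123, 0.992, -0.001], [0.992, 0.123, 0.001], [0.001, -0.001, -1.0]]
ft_force: [-0.7, 0.6, 0.7]
gripper_width: 0.997
grip_force: 0.0
```

```bash
python3 - <<'E'
from h import *
import cv2
c=calibration("wrist");im=capture("wrist")[:,:,::-1].copy();np.savez("w4.npz",**c);s=capture("scene")[:,:,::-1].copy()
cv2.imwrite("pics/w4.png",im);cv2.imwrite("pics/s4.png",s)
print(get_state()["ft_force"],get_state()["tcp_pos"])
a=s[240:340,370:470];b=im[200:480,120:520]
cv2.imwrite("pics/c4.png",np.hstack([cv2.resize(a,(350,350),interpolation=cv2.INTER_CUBIC),cv2.resize(b,(450,350),interpolation=cv2.INTER_CUBIC)]))
E
```

```text
[-0.70350702 -0.56916401  0.20632554] [ 557.71863664 -410.7106171    -4.92184034]
```

View pics/c4.png

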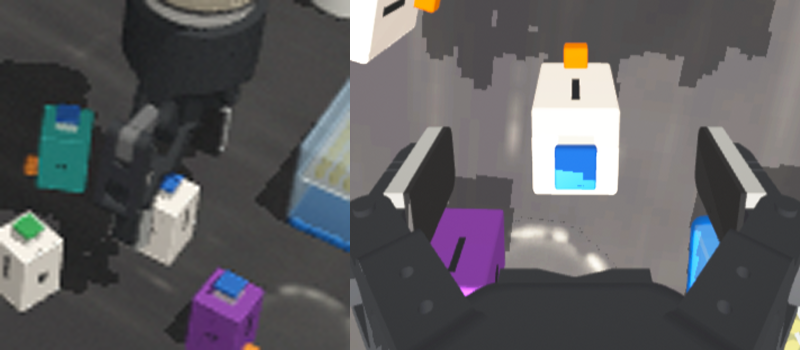

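The fingers straddle the blue carrier, centred, but the open tips triangulate to z≈52 with the TCP reading -5. So true shut-tip height ≈ reading + 41. Going 22 mm lower and closing.

Emit:
jog_arm:
  rows:
    - [0,[0,0,0.045],0]
    - [0,[0,0,0.045],0]
    - [0,[0,0,0],0]
    - [0.5,[0,0,0],0]
    - [1,[0,0,0],0]
    - [1,[0,0,0],0]
    - [1,[0,0,0],0]
    - [1,[0,0,0],0]
  force: 40

```text
time_s: 7.62
tcp_pos: [558.0, -411.0, -26.9]
tcp_rot: [[-0.123, 0.992, 0.001], [0.992, 0.123, -0.001], [-0.001, 0.001, -1.0]]
ft_force: [-0.2, -0.3, 2.5]
gripper_width: 0.347
grip_force: 40.0
```

Blue is gripped (29.5 mm). Lift, turn to the stage's heading, and move over the pull tab to view nests with the carrier in hand.

Emit:
jog_arm:
  rows:
    - [1,[0,0,-0.1],0]
    - [1,[0,0,-0.15],0]
    - [1,[0,0,-0.15],0]
    - [1,[0,0,0],0.029]
    - [1,[0,0,0],0.029]
    - [1,[0,0,0],0.029]
    - [1,[0,0,0],0.029]
    - [1,[0,0,0],0.029]
    - [1,[0,0,0],0.029]
    - [1,[0,0,0],0.029]
    - [1,[0,0,0],0.029]
    - [1,[0,0,0],0.029]

```text
time_s: 9.12
tcp_pos: [557.3, -410.2, 72.1]
tcp_rot: [[0.999, 0.048, -0.001], [0.048, -0.999, 0.001], [-0.001, -0.001, -1.0]]
ft_force: [0.8, -0.3, -1.6]
gripper_width: 0.345
grip_force: 39.8
```

Emit:
jog_arm:
  rows:
    - [1,[0,0,0],0.029]
    - [1,[0,0,0],0.029]
    - [1,[0,0,0],0.029]
    - [1,[0,0,0],0.029]
    - [1,[0,0,0],0.029]
    - [1,[0,0,0],0.029]
    - [1,[0,0,0],0]

```text
time_s: 10.0
tcp_pos: [557.3, -410.3, 72.2]
tcp_rot: [[0.509, -0.861, -0.001], [-0.861, -0.509, 0.001], [-0.001, 0.0, -1.0]]
ft_force: [0.2, 0.3, -0.5]
gripper_width: 0.346
grip_force: 39.8
```

Emit:
jog_arm:
  rows:
    - [1,[-0.164,-0.058,0],0]
    - [1,[-0.164,-0.058,0],0]
    - [1,[-0.164,-0.058,0],0]
    - [1,[-0.164,-0.058,0],0]
    - [1,[-0.164,-0.058,0],0]
    - [1,[-0.164,-0.058,0],0]
    - [1,[-0.164,-0.058,0],0]
    - [1,[0,0,0],0]
    - [1,[0,0,0],0]

```text
time_s: 11.12
tcp_pos: [500.6, -112.4, 72.9]
tcp_rot: [[0.509, -0.861, 0.002], [-0.861, -0.509, -0.001], [0.002, -0.001, -1.0]]
ft_force: [0.3, 0.2, -1.3]
gripper_width: 0.345
grip_force: 39.8
```

```bash
python3 - <<'E'
from h import *
import cv2
s=get_state();c=calibration("wrist");im=capture("wrist")[:,:,::-1].copy();cv2.imwrite("pics/w5.png",im);np.savez("w5.npz",**c,tcp=s["tcp_pos"],rot=s["tcp_rot"])
print(s["tcp_pos"],s["q"].round(2),px(c,(532,-163.7,34)))
cv2.imwrite("pics/c5.png",cv2.resize(im[0:400,120:520],(600,600),interpolation=cv2.INTER_CUBIC))
E
```

```text
[ 500.60786539 -112.40710658   72.90431833] [-0.44  0.57  1.82 -0.    0.74  2.17] (np.float64(317.86645278434406), np.float64(153.13404782863876))
```

View pics/c5.png

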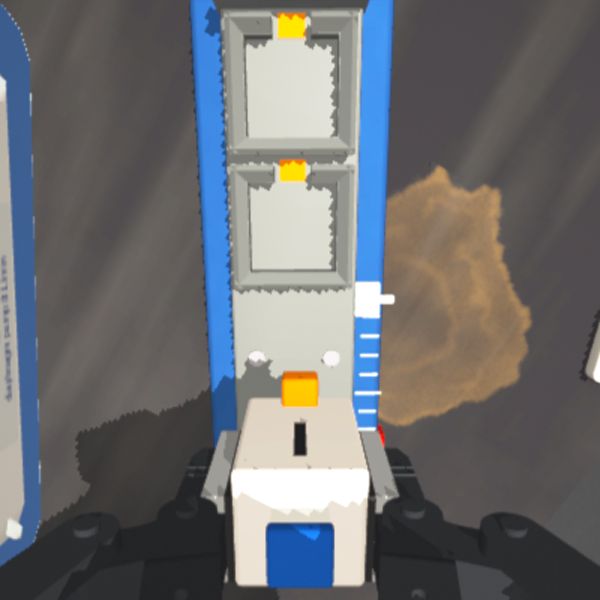

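Wrist crop: front nest opening spans crop x 230–354, y 165–288, slot at (292,170); rear slot (291,25); carrier in hand with tab at (300,390); pointer (372,299), red clip hidden edge at (381,436).

```bash
python3 - <<'E'
from h import *
import cv2
D=dict(np.load("w5.npz"));c=D;tcp=D["tcp"];X=D["rot"][:2,0];Y=D["rot"][:2,1]
def t(u,v,z): p=w(c,120+(u+.5)/1.5-.5,(v+.5)/1.5-.5,z)-tcp[:2]; return np.array([p@X,p@Y]).round(1)
print("tool-frame (x,y)")
for n,a,z in[("wallTL",(230,165),34),("wallTR",(355,165),34),("wallBL",(233,288),34),("wallBR",(352,289),34),("rTL",(223,10),34),("rTR",(359,10),34),("rBL",(228,152),34),("rBR",(356,152),34),("floorBL",(251,270),22),("floorBR",(333,270),22),("rfloorBL",(247,138),22),("rfloorBR",(337,138),22),("slotF",(292,170),22),("slotFnear",(292,180),22),("slotR",(291,25),22),("slotRnear",(291,38),22),("bedL0",(190,2),12),("bedR0",(393,2),12),("bedL4",(212,430),12),("bedR4",(381,430),12),("ptr",(368,299),20),("clip",(382,436),14)]: print(n,t(*a,z))
print("carrier foot z~100+-")
for zz in(95,100): 
  print(zz,"footL",t(248,402,zz),"footR",t(356,402,zz),"topL",t(232,468,zz+44),"topR",t(370,468,zz+44),"tabend",t(300,373,zz+8))
E
```

```text
tool-frame (x,y)
wallTL [ 83.6 -25.6]
wallTR [83.5 20.5]
wallBL [ 37.8 -26.1]
wallBR [37.4 20.7]
rTL [133.8 -26.1]
rTR [133.8  20.4]
rBL [ 88.1 -26.2]
rBR [88.  20.7]
floorBL [ 43.2 -19.9]
floorBR [43.2 13.8]
rfloorBL [ 93.8 -20.1]
rfloorBR [93.8 14.4]
slotF [82.2 -2.9]
slotFnear [78.4 -2.9]
slotR [132.2  -3. ]
slotRnear [128.   -3.1]
bedL0 [142.4 -41.1]
bedR0 [142.3  35.2]
bedL4 [-33.1 -41. ]
bedR4 [-33.1  38.1]
ptr [30.7 28.8]
clip [-35.2  38.4]
carrier foot z~100+-
95 footL [ 14.1 -15.4] footR [14.1 17. ] topL [ 15.9 -14.9] topR [15.9 15.8] tabend [26.   0.2]
100 footL [ 16.1 -14.9] footR [16.1 16.5] topL [ 18.6 -14.2] topR [18.6 15.1] tabend [27.7  0.2]
```

Emit:
jog_arm:
  rows:
    - [1,[0.145,-0.0044,0],0]
    - [1,[0.145,-0.0044,0],0]
    - [1,[0.144,-0.0044,0],0]
    - [1,[0,0,0],0]
    - [1,[0,0,0.12],0]
    - [1,[0,0,0.12],0]
    - [1,[0,0,0],0]
    - [1,[0,0,0],0]

```text
time_s: 12.18
tcp_pos: [557.8, -204.1, 13.2]
tcp_rot: [[0.507, -0.862, 0.001], [-0.862, -0.507, -0.0], [0.001, -0.0, -1.0]]
ft_force: [0.8, 0.7, -1.2]
gripper_width: 0.351
grip_force: 39.8
```

```bash
python3 - <<'E'
from h import *
D=dict(np.load("w5.npz"));s=get_state();d=s["tcp_pos"]-D["tcp"];print(d@D["rot"],"want 108.5,-3.3",s["ft_force"])
E
```

```text
[107.91638232  -2.45798635  59.86619916] want 108.5,-3.3 [ 0.76625917  0.74985816 -1.20797116]
```

Emit:
jog_arm:
  rows:
    - [1,[0.002,-0.002,0.02],0]
    - [1,[0,0,0.02],0]
    - [1,[0,0,0.015],0]
    - [1,[0,0,0.013],0]
    - [1,[0,0,0],0]
    - [1,[0,0,0],0]

```text
time_s: 12.92
tcp_pos: [558.8, -204.0, -0.7]
tcp_rot: [[0.508, -0.861, 0.002], [-0.861, -0.508, -0.001], [0.002, -0.001, -1.0]]
ft_force: [-4.4, 2.3, 21.5]
gripper_width: 0.346
grip_force: 61.9
```

Emit:
jog_arm:
  rows:
    - [1,[-0.005,0.003,0],0]
    - [1,[0,0,0],0]
    - [1,[0,0,0],0]

```text
time_s: 13.3
tcp_pos: [558.9, -204.0, -0.7]
tcp_rot: [[0.508, -0.862, 0.004], [-0.862, -0.508, -0.003], [0.004, -0.003, -1.0]]
ft_force: [-2.7, 2.0, 18.7]
gripper_width: 0.348
grip_force: 60.4
```

```bash
python3 - <<'E'
from h import *
import cv2
D=dict(np.load("w5.npz"));s=get_state();d=s["tcp_pos"]-D["tcp"];print(d@D["rot"],s["rot"] if 0 else s["ft_force"]@D["rot"],s["ft_torque"]@D["rot"])
c=calibration("wrist");im=capture("wrist")[:,:,::-1].copy();cv2.imwrite("pics/w6.png",im);np.savez("w6.npz",**c)
cv2.imwrite("pics/s6.png",capture("scene")[:,:,::-1]);
from fit import *
sc=cv2.imread("pics/s6.png");cal=calibration("scene")
print(fit(sc,cal,(556,-207,-1.03),22), fit(sc,cal,(556,-207,-1.03),26))
E
```

```text
[108.37077776  -3.44479523  73.83968508] [ -3.08866667   1.3058817  -18.70942488] [-0.05435216 -0.43192467 -0.0755962 ]
(array([ 5.45828583e+02, -1.62369214e+02, -7.17382272e-02]), np.float64(4415.166666666667), np.float64(4755.361111111111)) (array([ 542.94938635, -166.39031597,   -1.74131461]), np.float64(4407.083333333333), np.float64(4751.027777777778))
```

Emit:
jog_arm:
  rows:
    - [1,[-0.006,0,0],0]
    - [1,[0,0.006,0],0]
    - [1,[0,0,0],0]

```text
time_s: 13.78
tcp_pos: [558.9, -204.1, -0.7]
tcp_rot: [[0.507, -0.862, 0.009], [-0.862, -0.507, -0.004], [0.008, -0.006, -1.0]]
ft_force: [1.5, 1.4, 16.5]
gripper_width: 0.346
grip_force: 59.0
```

Tip contact analysis: the true tip offset is nearer +34 mm (tips grazed the cap at reading 20), so the fingertips are likely resting on the nest walls with the foot 4 mm above the floor, inside the pocket. Unload and release so it drops in.

Emit:
jog_arm:
  rows:
    - [1,[0.008,-0.008,-0.014],0]
    - [1,[0,0,0],0]
    - [0.4,[0,0,0],0]
    - [0.3,[0,0,0],0]
    - [0.2,[0,0,-0.01],0]
    - [0,[0,0,-0.01],0]
    - [0,[0,0,0],0]

```text
time_s: 14.65
tcp_pos: [557.7, -203.4, 4.3]
tcp_rot: [[0.507, -0.862, 0.0], [-0.862, -0.507, -0.0], [0.0, -0.0, -1.0]]
ft_force: [-0.6, 0.8, -1.4]
gripper_width: 1.002
grip_force: 0.0
```

Emit:
jog_arm:
  rows:
    - [0,[0,0,-0.1],0]
    - [0,[0,0,-0.15],0]
    - [0,[0,0,-0.15],0]
    - [0,[0,0,0],0]
    - [0,[0,0,0],0]

```text
time_s: 15.28
tcp_pos: [557.0, -203.0, 103.7]
tcp_rot: [[0.507, -0.862, -0.001], [-0.862, -0.507, 0.001], [-0.001, 0.001, -1.0]]
ft_force: [-0.2, 0.8, -0.8]
gripper_width: 1.001
grip_force: 0.0
```

```bash
python3 - <<'E'
from fit import *
D=dict(np.load("w5.npz"));s=get_state();d=s["tcp_pos"]-D["tcp"];print(d@D["rot"],s["time_s"])
c=calibration("wrist");im=capture("wrist")[:,:,::-1].copy();cv2.imwrite("pics/w7.png",im);np.savez("w7.npz",**c,tcp=s["tcp_pos"],rot=s["tcp_rot"])
sc=capture("scene")[:,:,::-1].copy();cv2.imwrite("pics/s7.png",sc);tp=capture("top")[:,:,::-1].copy();cv2.imwrite("pics/t7.png",tp)
def cap(img,cal,guess,z):
    u,v=np.array(px(cal,(*guess,z)),int);a=img[max(v-25,0):v+25,u-25:u+25]
    h=cv2.cvtColor(a,cv2.COLOR_BGR2HSV);m=(h[...,0]>100)&(h[...,0]<125)&(h[...,1]>150)&(h[...,2]>90)
    ys,xs=np.where(m);return m.sum(),xs.mean()+u-25,ys.mean()+max(v-25,0),(u,v)
print(cap(im,c,(556,-207),76))
for z in(22,26): print(z,fit(sc,calibration("scene"),(556,-207,-1.03),z),fit(im,c,(556,-207,-1.03),z))
E
```

```text
[106.75451546  -2.44659585 -30.59497313] 15.275
(np.int64(482), np.float64(317.5), np.float64(250.5), (np.int64(324), np.int64(253)))
22 (array([ 556.15825264, -206.44386352,   -1.01555191]), np.float64(790.5833333333334), np.float64(1077.5)) (array([ 553.08435976, -216.40389574,   -1.04024528]), np.float64(3062.305555555555), np.float64(5979.36111111111))
26 (array([ 552.72769436, -209.30532723,   -1.0103637 ]), np.float64(784.7777777777778), np.float64(1077.5)) (array([ 552.98431471, -216.56810613,   -1.02926601]), np.float64(2940.3888888888887), np.float64(5965.166666666667))
```

```bash
cat > tri.py <<'E'
from h import *
import cv2
def cap(img,cal,P,lo=100,hi=125,r=12,top=True):
    u,v=np.array(px(cal,P)).round().astype(int);S=8
    a=cv2.resize(img[v-r:v+r,u-r:u+r],None,fx=S,fy=S,interpolation=cv2.INTER_CUBIC)
    h=cv2.cvtColor(a,cv2.COLOR_BGR2HSV);m=((h[...,0]>lo)&(h[...,0]<hi)&(h[...,1]>130)&(h[...,2]>80)).astype(np.uint8)
    n,l,st,ce=cv2.connectedComponentsWithStats(m);k=1+st[1:,4].argmax()
    return (ce[k]+.5)/S-.5+[u-r,v-r],st[k,4]/S/S
def tri(views):
    A=np.zeros((3,3));b=np.zeros(3)
    for cal,uv in views:
        o,d=ray(cal,*uv);d=d/np.linalg.norm(d);M=np.eye(3)-np.outer(d,d);A+=M;b+=M@o
    X=np.linalg.solve(A,b);return X,[np.subtract(px(c,X),uv).round(1) for c,uv in views]
E
python3 - <<'E'
from tri import *
s=calibration("scene");I=lambda n:cv2.imread(f"pics/{n}.png")
w1=dict(np.load("w1.npz"));w7=dict(np.load("w7.npz"));t=calibration("top")
def go(views,P,**k):
    L=[]
    for im,c,r in views:
        uv,a=cap(im,c,P,r=r,**k);L.append((c,uv));print(uv.round(1),a)
    X,e=tri(L);print(X.round(1),e)
go([(I("scene0"),s,8),(I("w1"),w1,14)],(556,-409,54))
go([(I("s7"),s,8),(I("w7"),w7,25)],(556,-207,76))
go([(I("scene0"),s,8),(I("w1"),w1,14)],(473,-372,54),lo=45,hi=85)
E
```

```text
[417.4 291. ] 34.015625
[363. 239.] 192.515625
[ 557.2 -409.8   50.6] [array([ 0.6, -0.2]), array([-0.8, -1. ])]
[343.  238.1] 27.375
[317.6 250.2] 492.59375
[ 559.5 -204.8   71.4] [array([0.3, 0.2]), array([-0.2,  1.4])]
[377.5 304.4] 28.25
[276.7 186.3] 209.828125
[ 473.9 -372.1   49.5] [array([ 0.6, -0. ]), array([-0.7, -1.2])]
```

Triangulated cap height says the foot is on the nest floor (≈21–22 mm) — blue seated in the rear nest. Now green.

Emit:
jog_arm:
  rows:
    - [0,[0.103,0.156,0],0]
    - [0,[0.103,0.156,0],0]
    - [0,[0.103,0.156,0],0]
    - [0,[0.103,0.156,0],0]
    - [0,[0,0,0],-0.0277]
    - [0,[0,0,0],-0.0277]
    - [0,[0,0,0],-0.0277]
    - [0,[0,0,0],-0.0277]
    - [0,[0,0,0],-0.0277]
    - [0,[0,0,0.1],0]
    - [0,[0,0,0],0]

```text
time_s: 16.8
tcp_pos: [473.7, -369.4, 76.4]
tcp_rot: [[0.986, -0.168, -0.004], [-0.168, -0.986, 0.005], [-0.005, -0.004, -1.0]]
ft_force: [-0.4, 1.4, -0.5]
gripper_width: 1.002
grip_force: 0.0
```

```bash
python3 - <<'E'
from fit import *
s=get_state();c=calibration("wrist");im=capture("wrist")[:,:,::-1].copy();cv2.imwrite("pics/w8.png",im)
R=s["tcp_rot"];print(s["tcp_pos"],R.round(3))
x,e,n=fit(im,c,(474,-371,-.17));d=x[:2]-s["tcp_pos"][:2];print(x,e,n,"tool",d@R[:2,0],d@R[:2,1],np.degrees(x[2]-np.arctan2(R[1,0],R[0,0])))
E
```

```text
[ 473.67913531 -369.41356543   76.43559282] [[ 0.986 -0.168 -0.004]
 [-0.168 -0.986  0.005]
 [-0.005 -0.004 -1.   ]]
[ 4.74559770e+02 -3.72784723e+02 -1.75092216e-01] 367.4444444444444 3122.555555555555 tool 1.4351947583388776 3.1749037835047615 -0.34712271424742686
```

Emit:
jog_arm:
  rows:
    - [0,[0.006,0.008,0.13],0]
    - [0,[0,0,0.13],0]
    - [0,[0,0,0.12],0]
    - [0,[0,0,0],0]
    - [0.5,[0,0,0],0]
    - [1,[0,0,0],0]
    - [1,[0,0,0],0]
    - [1,[0,0,0],0]
    - [1,[0,0,0],0]
  force: 40

```text
time_s: 17.98
tcp_pos: [477.2, -374.2, -14.5]
tcp_rot: [[0.986, -0.168, 0.002], [-0.168, -0.986, -0.002], [0.002, 0.001, -1.0]]
ft_force: [-0.3, 0.6, 6.3]
gripper_width: 0.346
grip_force: 41.2
```

Emit:
jog_arm:
  rows:
    - [1,[0,0,-0.1],0]
    - [1,[0,0,-0.15],0]
    - [1,[0,0,-0.15],0]
    - [1,[0,0,0],0.0277]
    - [1,[0,0,0],0.0277]
    - [1,[0,0,0],0.0277]
    - [1,[0,0,0],0.0277]
    - [1,[0,0,0],0.0277]
    - [1,[0,0,0],0]
    - [1,[0,0,0],0]

```text
time_s: 19.23
tcp_pos: [476.4, -373.3, 84.0]
tcp_rot: [[0.509, -0.861, -0.0], [-0.861, -0.509, 0.0], [-0.0, 0.0, -1.0]]
ft_force: [0.8, 0.9, -0.4]
gripper_width: 0.342
grip_force: 40.3
```

```bash
cat > tab.py <<'E'
from h import *
import cv2
def tab(im,c,tcp,R,foot):
    h=cv2.cvtColor(im,cv2.COLOR_BGR2HSV);m=((h[...,0]<25)&(h[...,1]>140)&(h[...,2]>110)).astype(np.uint8);m[:220]=0;m[:,:290]=0;m[:,350:]=0
    n,l,st,ce=cv2.connectedComponentsWithStats(m);k=1+st[1:,4].argmax();x,y,ww,hh,a=st[k]
    f=lambda u,v,z:(lambda d:np.array([d@R[:2,0],d@R[:2,1]]).round(1))(w(c,u,v,z)-tcp[:2])
    print(st[k],ce[k].round(1),"far edge bottom",f(x+ww/2-.5,y-.5,foot),"cent",f(*ce[k],foot+5))
E
python3 - <<'E'
from tab import *
D=dict(np.load("w5.npz"));tab(cv2.imread("pics/w5.png"),D,D["tcp"],D["rot"],99.8)
s=get_state();c=calibration("wrist");im=capture("wrist")[:,:,::-1].copy();cv2.imwrite("pics/w9.png",im)
print(s["tcp_pos"],s["tcp_rot"].round(3));tab(im,c,s["tcp_pos"],s["tcp_rot"],s["tcp_pos"][2]+14.5)
D=D;tgt=D["tcp"]+D["rot"]@[60.4,-2.9,0];print("nest front",tgt,"delta tool",(tgt-s["tcp_pos"])@s["tcp_rot"])
E
```

```text
[308 248  24  23 547] [319.5 259.1] far edge bottom [25.3  0.1] cent [21.9  0.1]
[ 476.36989883 -373.30922589   84.01866873] [[ 0.509 -0.861 -0.   ]
 [-0.861 -0.509  0.   ]
 [-0.     0.    -1.   ]]
[308 249  24  22 502] [319.5 259.5] far edge bottom [20.7  0. ] cent [17.2  0. ]
nest front [ 533.8494366  -162.92003913   73.01196695] delta tool [-151.81082538 -156.58903598   11.04544068]
```

```bash
python3 - <<'E'
import cv2,numpy as np
a=cv2.imread("pics/w5.png");b=cv2.imread("pics/w9.png")
for n,im in(("w5",a),("w9",b)):
    h=cv2.cvtColor(im,cv2.COLOR_BGR2HSV)
    for v in range(250,400,12):
        r=h[v,250:390];x=np.where((r[:,2]>150)&(r[:,1]<60))[0]+250
        print(n,v,(x.min(),x.max(),len(x)) if len(x) else None, r[70,:].tolist())
a5=np.hstack([a[230:420,240:400],b[230:420,240:400]]);cv2.imwrite("pics/cmp.png",cv2.resize(a5,(800,475),interpolation=cv2.INTER_CUBIC))
E
```

```text
w5 250 (np.int64(277), np.int64(370), 47) [14, 255, 222]
w5 262 (np.int64(333), np.int64(373), 39) [24, 255, 255]
w5 274 (np.int64(284), np.int64(369), 83) [19, 33, 224]
w5 286 (np.int64(281), np.int64(369), 81) [105, 16, 32]
w5 298 (np.int64(265), np.int64(374), 92) [105, 16, 32]
w5 310 (np.int64(261), np.int64(378), 115) [19, 33, 226]
w5 322 (np.int64(257), np.int64(381), 119) [0, 0, 255]
w5 334 (np.int64(263), np.int64(376), 102) [0, 0, 255]
w5 346 (np.int64(276), np.int64(363), 88) [24, 24, 223]
w5 358 (np.int64(276), np.int64(363), 42) [108, 221, 175]
w5 370 (np.int64(277), np.int64(362), 40) [108, 221, 175]
w5 382 (np.int64(277), np.int64(362), 42) [107, 222, 172]
w5 394 None [9, 20, 89]
w9 250 None [14, 255, 219]
w9 262 None [24, 255, 255]
w9 274 (np.int64(287), np.int64(352), 66) [17, 34, 223]
w9 286 (np.int64(284), np.int64(355), 64) [120, 16, 32]
w9 298 (np.int64(265), np.int64(374), 92) [105, 15, 33]
w9 310 (np.int64(262), np.int64(378), 107) [0, 0, 255]
w9 322 (np.int64(258), np.int64(376), 101) [0, 0, 255]
w9 334 (np.int64(264), np.int64(375), 90) [20, 24, 222]
w9 346 (np.int64(281), np.int64(359), 38) [68, 212, 137]
w9 358 (np.int64(281), np.int64(358), 38) [69, 214, 138]
w9 370 (np.int64(281), np.int64(358), 38) [69, 214, 138]
w9 382 (np.int64(271), np.int64(368), 2) [10, 18, 87]
w9 394 None [4, 21, 87]
```

View pics/cmp.png

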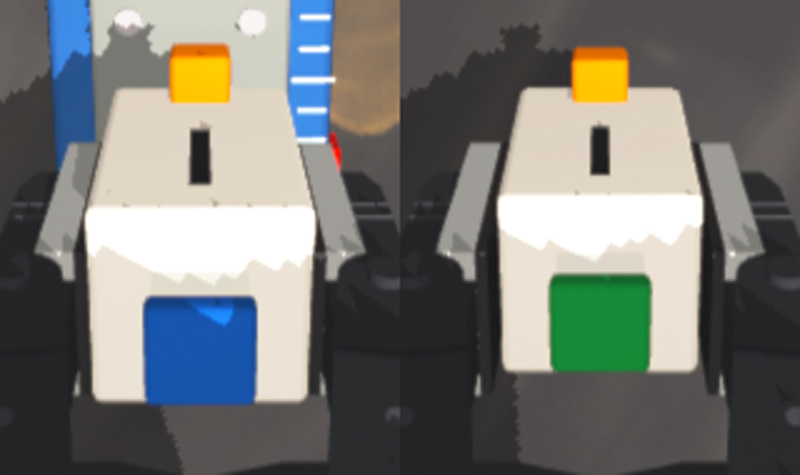

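In-hand comparison: green sits lower in the hand (cap at row ~358, tab at (320,260)), centred laterally; x offset ≈ -2.3 mm. Moving over the front nest.

Emit:
jog_arm:
  rows:
    - [1,[-0.12,-0.1256,0],0]
    - [1,[-0.12,-0.1256,0],0]
    - [1,[-0.12,-0.1256,0],0]
    - [1,[-0.12,-0.1256,0],0]
    - [1,[-0.118,-0.1256,0],0]
    - [1,[0,0,0],0]
    - [1,[0,0,0.11],0]
    - [1,[0,0,0.12],0]
    - [1,[0,0,0],0]
    - [1,[0,0,0],0]

```text
time_s: 20.52
tcp_pos: [536.5, -166.0, 27.2]
tcp_rot: [[0.507, -0.862, 0.001], [-0.862, -0.507, -0.001], [0.001, -0.0, -1.0]]
ft_force: [0.4, 0.5, -0.9]
gripper_width: 0.345
grip_force: 40.3
```

```bash
python3 - <<'E'
from h import *
D=dict(np.load("w5.npz"));s=get_state();d=s["tcp_pos"]-D["tcp"];print(d@D["rot"],"want 62.6,-3.3",s["ft_force"],s["tcp_pos"])
E
```

```text
[64.28839737 -3.58683637 45.80455287] want 62.6,-3.3 [ 0.42723705  0.49157787 -0.93119873] [ 536.49513309 -165.96547532   27.21487043]
```

Emit:
jog_arm:
  rows:
    - [1,[-0.006,0.001,0.02],0]
    - [1,[0,0,0.02],0]
    - [1,[0,0,0.02],0]
    - [1,[0,0,0.014],0]
    - [1,[0,0,0],0]
    - [1,[0,0,0],0]

```text
time_s: 21.28
tcp_pos: [535.1, -163.8, 8.1]
tcp_rot: [[0.507, -0.862, -0.0], [-0.862, -0.507, -0.0], [-0.0, 0.0, -1.0]]
ft_force: [-0.2, -0.6, -0.9]
gripper_width: 0.343
grip_force: 40.5
```

Descended freely to foot ≈ 22.6. Release, retract, check.

Emit:
jog_arm:
  rows:
    - [0.4,[0,0,0],0]
    - [0.3,[0,0,0],0]
    - [0,[0,0,0],0]
    - [0,[0,0,0],0]
    - [0,[0,0,0],0]
    - [0,[0,0,0],0]
    - [0,[0,0,-0.1],0]
    - [0,[0,0,-0.15],0]
    - [0,[0,0,-0.15],0]
    - [0,[0,0,0],0]
    - [0,[0,0,0],0]

```text
time_s: 22.65
tcp_pos: [534.5, -163.6, 107.7]
tcp_rot: [[0.507, -0.862, -0.001], [-0.862, -0.507, 0.0], [-0.001, 0.0, -1.0]]
ft_force: [0.4, 0.2, -0.3]
gripper_width: 0.997
grip_force: 0.0
```

```bash
python3 - <<'E'
from tri import *
D=dict(np.load("w5.npz"))
s=get_state();c=calibration("wrist");im=capture("wrist")[:,:,::-1].copy();cv2.imwrite("pics/w10.png",im);np.savez("w10.npz",**c)
sc=capture("scene")[:,:,::-1].copy();cv2.imwrite("pics/s10.png",sc);S=calibration("scene")
print(s["tcp_pos"],s["time_s"])
for P,lo,hi in(((534,-163,76),45,85),((559,-205,76),100,125)):
    L=[]
    for i,cc,r in((sc,S,8),(im,c,25)):
        uv,a=cap(i,cc,P,lo=lo,hi=hi,r=r);L.append((cc,uv));print(uv.round(1),a)
    X,e=tri(L);print(X.round(1),e,((X-D["tcp"])@D["rot"]).round(1))
# orange tabs in the slots: wrist + scene
for n,i,cc in(("w",im,c),("s",sc,S)):
    h=cv2.cvtColor(i,cv2.COLOR_BGR2HSV);m=((h[...,0]<25)&(h[...,1]>140)&(h[...,2]>150)).astype(np.uint8)
    nn,l,st,ce=cv2.connectedComponentsWithStats(m)
    for k in range(1,nn):
        if st[k,4]>(60 if n=="w" else 4):
            d=np.append(w(cc,*ce[k],30),0)-D["tcp"];d=d@D["rot"]
            if -20<d[0]<170 and abs(d[1])<40: print(n,st[k],ce[k].round(1),"z30 tool5",d[:2].round(1))
print("expected: nestF 60.4,-2.9 tab 60.4+15..23; rear 110.8")
E
```

```text
[ 534.49437052 -163.5564509   107.71140003] 22.65
[320.1 235.1] 22.4375
[318.8 257.1] 454.609375
[ 533.3 -160.5   71.3] [array([0.3, 0.2]), array([-0.1,  1.4])] [58.  -3.7  1.8]
[342.9 238.1] 27.34375
[318.5 172.3] 554.015625
[ 559.5 -205.1   71.9] [array([0.5, 0.1]), array([0.1, 1.8])] [109.8  -3.5   1.2]
w [312 126  15  17  97] [319.1 132.1] z30 tool5 [131.9  -3.1]
w [312 199  15  17 202] [318.8 207. ] z30 tool5 [81.2 -3.5]
s [327 250   5   6  15] [328.7 252.1] z30 tool5 [78.   2.8]
s [349 253   5   6  12] [351.2 255. ] z30 tool5 [129.1   2.2]
expected: nestF 60.4,-2.9 tab 60.4+15..23; rear 110.8
```

Both caps sit at the same height (foot ≈ 21–22 mm), tabs at the slots. Now over the pull tab, turning so the camera faces the pointer side.

Emit:
jog_arm:
  rows:
    - [0,[-0.174,0,0],-0.0278]
    - [0,[-0.173,0.03,0],-0.0278]
    - [0,[0,0,0],-0.0278]
    - [0,[0,0,0],-0.0278]
    - [0,[0,0,0],-0.0278]
    - [0,[0,0,0],-0.0278]
    - [0,[0,0,0],-0.0278]
    - [0,[0,0,0],-0.0278]
    - [0,[0,0,0],-0.0278]
    - [0,[0,0,0],-0.0278]
    - [0,[0,0,0],-0.0278]
    - [0,[0,0,0],-0.0278]

```text
time_s: 24.25
tcp_pos: [478.3, -97.9, 106.9]
tcp_rot: [[0.486, 0.874, -0.003], [0.874, -0.486, 0.001], [-0.0, -0.003, -1.0]]
ft_force: [-0.9, 0.5, -0.7]
gripper_width: 1.001
grip_force: 0.0
```

Emit:
jog_arm:
  rows:
    - [0,[0,0,0],-0.0278]
    - [0,[0,0,0],-0.0278]
    - [0,[0,0,0],-0.0278]
    - [0,[0,0,0],-0.0278]
    - [0,[0,0,0],-0.0278]
    - [0,[0,0,0],-0.0278]
    - [0,[0,0,0],-0.0278]
    - [0,[0,0,0],-0.0278]
    - [0,[0,0,0],-0.0278]
    - [0,[0,0,0],-0.0278]
    - [0,[0,0,0],-0.0278]
    - [0,[0,0,0],-0.0278]

```text
time_s: 25.75
tcp_pos: [478.3, -97.9, 106.8]
tcp_rot: [[-1.0, -0.017, -0.003], [-0.017, 1.0, 0.001], [0.003, 0.001, -1.0]]
ft_force: [-0.7, 0.2, 0.8]
gripper_width: 0.997
grip_force: 0.0
```

Emit:
jog_arm:
  rows:
    - [0,[0,0,0],-0.0278]
    - [0,[0,0,0],-0.0278]
    - [0,[0,0,0],-0.0278]
    - [0,[0,0,0],0]
    - [0,[0,0,0],0]

```text
time_s: 26.38
tcp_pos: [478.8, -98.1, 107.5]
tcp_rot: [[-0.861, -0.508, -0.001], [-0.508, 0.861, 0.001], [0.001, 0.001, -1.0]]
ft_force: [-0.5, -0.1, 0.1]
gripper_width: 0.995
grip_force: 0.0
```

```bash
cat > clip.py <<'E'
from h import *
import cv2
s=get_state();c=calibration("wrist");im=capture("wrist")[:,:,::-1].copy()
p=s["tcp_pos"];R=s["tcp_rot"];print(s["time_s"],p.round(1),np.degrees(np.arctan2(R[1,1],R[0,1])).round(2),s["q"].round(2),s["ft_force"].round(1))
h=cv2.cvtColor(im,cv2.COLOR_BGR2HSV);e=np.array([.509,-.861]);n=np.array([.861,.509])
def rep(nm,m,z,amin):
    k,l,st,ce=cv2.connectedComponentsWithStats(m.astype(np.uint8))
    for i in range(1,k):
        if st[i,4]>amin:
            x,y,a,b,_=st[i];q=w(c,*ce[i],z);d=q-p[:2];g=d@R[:2,:2]
            if abs(g[0])<90 and abs(g[1])<140: print(nm,st[i],"world",q.round(1),"stage x,y",(d@e).round(1),(d@n).round(1))
H,S,V=[h[...,i].astype(int) for i in range(3)]
rep("red",((H<8)|(H>172))&(S>150)&(V>90),14,25)
rep("white",(V>215)&(S<40),20,60)
rep("black",(V<45),66,400) if __import__("sys").argv[-1]=="b" else 0
cv2.imwrite(f"pics/clip{s['time_s']:.2f}.png",im)
E
python3 clip.py b
```

```text
26.375 [478.8 -98.1 107.5] 120.54 [-0.43  0.49  1.86 -0.    0.8  -2.54] [-0.5 -0.1  0.1]
red [335 189  11  18 196] world [452.2 -97.6] stage x,y -14.0 -22.6
white [237 192  21  23 326] world [ 491.1 -153.9] stage x,y 54.3 -17.9
white [ 340  221   95   13 1139] world [452.3 -57. ] stage x,y -48.9 -1.9
white [277 223  10  10  77] world [ 492.9 -124.2] stage x,y 29.7 -1.2
white [ 166  241   50   52 1549] world [ 555.2 -168.4] stage x,y 99.3 30.0
white [349 256  46  10 321] world [481.2 -54.5] stage x,y -36.4 24.2
black [309 235  29  50 731] world [482.8 -93.9] stage x,y -1.6 5.6
```

```bash
python3 - <<'E'
from h import *
import cv2,glob
s=get_state();c=calibration("wrist");p=s["tcp_pos"];R=s["tcp_rot"]
im=cv2.imread(sorted(glob.glob("pics/clip*.png"))[-1]);V=cv2.cvtColor(im,cv2.COLOR_BGR2HSV)[...,2]
for v in range(228,300,5):
    x=np.where(V[v,295:360]<60)[0]+295; print(v,(x.min(),x.max(),len(x)) if len(x) else None,end="; ")
print()
for n,u,v,z in(("far top",323.5,285,66),("near top",323.5,258,66)):
    d=w(c,u,v,z)-p[:2];print(n,"tool",d@R[:2,0],d@R[:2,1])
d=np.array([490.7,-89.0])-p[:2];print("prior tool",d@R[:2,0],d@R[:2,1])
E
```

```text
228 None; 233 (np.int64(309), np.int64(337), 29); 238 (np.int64(309), np.int64(337), 29); 243 (np.int64(309), np.int64(337), 29); 248 (np.int64(309), np.int64(337), 29); 253 (np.int64(309), np.int64(337), 29); 258 (np.int64(309), np.int64(337), 26); 263 (np.int64(309), np.int64(337), 29); 268 (np.int64(309), np.int64(336), 28); 273 (np.int64(311), np.int64(335), 25); 278 (np.int64(311), np.int64(335), 25); 283 (np.int64(312), np.int64(334), 23); 288 None; 293 (np.int64(305), np.int64(359), 38); 298 (np.int64(320), np.int64(359), 18); 
far top tool -24.4979626484384 1.2708767542788788
near top tool -5.956653914982576 1.2214329786088358
prior tool -14.805926358414963 1.8971690775276597
```

Emit:
jog_arm:
  rows:
    - [0.4,[-0.054,0.005,0],0]
    - [0.4,[0,0,0.12],0]
    - [0.4,[0,0,0.12],0]
    - [0.4,[0,0,0.1],0]
    - [0.4,[0,0,0.08],0]
    - [0.4,[0,0,0],0]
    - [1,[0,0,0],0]
    - [1,[0,0,0],0]
    - [1,[0,0,0],0]
    - [1,[0,0,0],0]
    - [1,[0,0,0],0]
  force: 60

```text
time_s: 27.8
tcp_pos: [490.0, -89.0, 4.2]
tcp_rot: [[-0.86, -0.51, 0.0], [-0.51, 0.86, 0.001], [-0.001, 0.001, -1.0]]
ft_force: [1.1, 5.2, 2.7]
gripper_width: 0.179
grip_force: 58.9
```

```bash
python3 clip.py
```

```text
27.8 [490.  -89.    4.2] 120.64 [-0.41  0.69  1.89  0.    0.56 -2.51] [1.1 5.2 2.7]
red [339 196  19  29 477] world [452.1 -97.5] stage x,y -11.9 -37.0
white [181 201  33  36 842] world [ 490.8 -154. ] stage x,y 56.4 -32.4
white [ 347  246  152   20 2825] world [452.1 -57.2] stage x,y -46.6 -16.4
white [246 251  16  16 190] world [ 493.3 -124.2] stage x,y 32.1 -15.1
white [  35  264  115  116 6144] world [ 559.4 -177.1] stage x,y 111.2 15.0
```

Pull tab gripped (15 mm); pointer-to-clip 68.3 mm. Pulling 62 mm, then measuring again.

Emit:
jog_arm:
  rows:
    - [1,[0,0.02,0],0]
    - [1,[0,0.04,0],0]
    - [1,[0,0.05,0],0]
    - [1,[0,0.05,0],0]
    - [1,[0,0.05,0],0]
    - [1,[0,0.038,0],0]
    - [1,[0,0,0],0]
    - [1,[0,0,0],0]

```text
time_s: 28.85
tcp_pos: [460.1, -38.6, 4.1]
tcp_rot: [[-0.86, -0.511, 0.003], [-0.511, 0.86, -0.002], [-0.002, -0.004, -1.0]]
ft_force: [-0.6, -7.7, 4.3]
gripper_width: 0.179
grip_force: 59.2
```

```bash
python3 clip.py
```

```text
28.85 [460.1 -38.6   4.1] 120.71 [-0.33  0.67  1.99 -0.    0.48 -2.43] [-0.6 -7.7  4.3]
red [212 196  23  29 488] world [451.7 -97.3] stage x,y 46.3 -37.1
white [574  63  66  74 705] world [329.7  19.1] stage x,y -116.0 -82.9
white [ 547   92   93   86 3622] world [341.3  23.6] stage x,y -114.0 -70.6
white [181 200  34  37 838] world [ 460.9 -103.6] stage x,y 56.4 -32.4
white [346 247  29  19 509] world [436.7 -31.5] stage x,y -17.9 -16.5
white [246 251  16  15 187] world [463.2 -73.8] stage x,y 31.9 -15.2
white [  36  304   96   75 3846] world [ 539.4 -125.3] stage x,y 115.1 24.2
```

Emit:
jog_arm:
  rows:
    - [1,[0,0.02,0],0]
    - [1,[0,0.02,0],0]
    - [1,[0,0,0],0]
    - [1,[0,0,0],0]
    - [1,[0,0,0],0]

```text
time_s: 29.52
tcp_pos: [455.1, -30.2, 4.1]
tcp_rot: [[-0.86, -0.511, 0.004], [-0.511, 0.86, -0.002], [-0.002, -0.004, -1.0]]
ft_force: [-0.2, -7.5, 4.3]
gripper_width: 0.176
grip_force: 59.2
```

```bash
python3 clip.py; python3 - <<'E'
from h import *
import cv2
s=get_state();e=np.array([.509,-.861]);print("travel",(s["tcp_pos"][:2]-[490.0,-89.0])@e)
# independent check: red + pointer in scene and top, along stage x
for n in("scene","top"):
    c=calibration(n);im=capture(n)[:,:,::-1].copy();cv2.imwrite(f"pics/{n}_f.png",im)
    h=cv2.cvtColor(im,cv2.COLOR_BGR2HSV);H,S,V=[h[...,i].astype(int) for i in range(3)]
    u,v=np.array(px(c,(452,-97.5,16)),int);r=8
    for nm,m,z in(("red",((H<8)|(H>172))&(S>120)&(V>80),14),("white",(V>200)&(S<50),20)):
        ys,xs=np.where(m[v-r:v+r,u-r:u+r])
        if len(xs): q=w(c,xs.mean()+u-r,ys.mean()+v-r,z);print(n,nm,len(xs),q.round(1),"stage x",(q@e).round(1))
E
```

```text
29.525 [455.1 -30.2   4.1] 120.7 [-0.31  0.67  2.   -0.    0.47 -2.42] [-0.2 -7.5  4.3]
red [190 196  24  17 198] world [448.  -97.4] stage x,y 54.2 -40.3
white [570  62  70  76 727] world [325.4  26.9] stage x,y -115.2 -82.6
white [ 537   92  103   93 4528] world [338.7  30.9] stage x,y -111.9 -69.0
white [181 200  34  37 821] world [456.1 -95.3] stage x,y 56.5 -32.3
white [347 247   8  19 106] world [433.9 -27.3] stage x,y -13.3 -16.7
white [246 251  16  15 182] world [458.1 -65.5] stage x,y 31.9 -15.3
white [  36  304   96   75 3844] world [ 534.5 -117. ] stage x,y 115.1 24.2
travel -68.36031353114903
scene red 19 [ 443.8 -102.8] stage x 314.4
scene white 22 [452.2 -95.9] stage x 312.7
top red 1 [444.3 -92.6] stage x 305.9
top white 44 [458.1 -91.2] stage x 311.7
```

```bash
python3 -c "
from rig import *
print(job_done())"
```

```text
the job is handed in; nothing more can be done
None
```

I seated both carriers (blue in the rear nest, green in the front). The carriage is drawn out about 68 mm, with the pointer within about 1 mm of the red clip by camera measurement, and the gripper still holds the pull tab. I handed the job in at about 30 s on the robot's clock; no verdict was returned.

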